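# Reset the flap's stop screw on the crate shelf

## Task

The acrylic flap on the crate shelf stands out from the front because its stop screw is screwed in too far. On the stop on top of the crate, back off the big hex jam nut about a tenth of a turn or a little more (anticlockwise from above), turn the bar-headed screw above it anticlockwise until the bar's pointed nose lines up with the raised rib on the plate, so that the flap sits flush, then turn the nut back clockwise until it is fully tight again, with the screw still on the mark. Never force the screw while the nut is tight, do not knock over or push aside the things standing on and in the crate, and let go at the end.

Things in the scene. Friction and masses are not known exactly. Their poses are not given: they have to be found in the camera images.
- crate: Fixed rubberwood crate on its side used as a shelf: 300 mm deep (x), 500 mm wide (y), 200 mm high, 14 mm boards; origin at the centre of its underside, its open front faces its +x (away from the robot), its level closed top is 200 mm above the origin. Its yaw varies by up to 0.4 rad.
- stop_unit: Fixed hinge stop on the crate's top: steel plate 112 x 56 x 4 mm (from -34 to +78 mm along its x, +-28 mm in y). Origin on the screw's and nut's common vertical axis, at the level of the crate's top; x towards the flap. A boss 30 mm across rises to 24 mm, then the nut (24 to 40 mm), a 14 mm round shank, then the screw's bar head (54 to 76 mm). A raised index rib 5 mm wide lies on the plate along +x, from 32 to 54 mm off the axis, top 8 mm up.
- nut_mid (a point): Centre of the steel hex jam nut, 32 mm above the crate's top, turning with the nut. Nut 44 mm across its flats, 50.8 mm across corners, 16 mm high, flats 25 mm long; the flats' outward normals lie at 0, 60, 120... degrees from this point's x axis (with the nut tight that x is the stop_unit's x). From above the fingers pass either side of the narrower bar head, which rises to 44 mm above this point and stays within 20 mm of the axis.
- jam_nut (a joint): Turn of the jam nut in rad, growing anticlockwise seen from above; 0 = fully tight (hard stop), up to 1.6. It starts tight, turns with about 0.25 Nm and stays where it is left. Tight, it clamps the screw's thread: the screw still gives if forced, which spoils the thread, so never turn it before the nut is loose; backed off 0.45 or more counts as loosened.
- screw_bar (a point): On the axis at mid grip height of the brass screw's flat bar head, 66 mm above the crate's top (26 mm above the nut's top face), turning with the screw. Bar 26 mm long along this point's x, 10 mm thick along its y, 22 mm high (54 to 76 mm above the crate's top); a 4 mm thick pointer nose sticks out at the +x end to 19.5 mm off the axis.
- screw_nose (a point): Tip of the screw's pointer nose, 19.5 mm from the axis, 62 mm above the crate's top.
- stop_screw (a joint): Turn of the adjuster screw in rad, growing anticlockwise seen from above; 0 = the nose lines up with the index rib and the flap is flush. It starts clockwise of that, between -1.9 and -0.7; hard stops at -2.4 and 0.5. It turns with about 0.1 Nm and stays where it is left; it does not rise or sink.
- flap (a joint): Swing of the clear acrylic flap (466 x 78 mm) that hangs from a hinge at the top of the crate's open front, over the upper bay: 0 = flush, positive = lower edge stands out, rad. It is driven by the screw: flap = -0.1 x stop_screw. It need not be touched.
- tin: Loose stainless steel tin with closed lid, upright on the crate's top beside the stop: 68 mm across, 110 mm high, origin at the centre of its underside. Leave alone.
- mug: Loose white ceramic mug, upright on the crate's top on the other side of the stop: 80 mm across, 92 mm high, handle at its +y reaching about 70 mm from its axis (it points roughly towards the crate's front); origin at the centre of its underside. Tin and mug may swap sides; their axes stand 112 to 140 mm from the stop's axis. Leave alone.
- controller: Loose orange game controller lying on the crate's top on the robot's side of the stop, 89 x 146 x 46 mm (x, y, z); origin on its underside. Leave alone.
- console: Loose black handheld console lying in the lower bay inside the crate, 100 x 235 x 22 mm; origin on its underside. Leave alone.

How it is judged:
On the way, in this order (a step that is already met when the one before it is completed fails the run):
1. the jam nut is backed off, by at least 0.45 rad (value of joint jam_nut above 0.45 rad), for 0.2 s.
2. with the nut still loose, the screw's nose is turned onto the rib (within 0.15 rad) (value of joint jam_nut above 0.3 rad and value of joint stop_screw between -0.15 and 0.15 rad), for 0.2 s.
3. the nut is tight again (within 0.12 rad of its stop) with the screw still on the mark (value of joint jam_nut below 0.12 rad and value of joint stop_screw between -0.15 and 0.15 rad), for 0.2 s.
At the end, for the whole second after the job is handed in: The nut is within 0.12 rad of fully tight, the screw within 0.15 rad of the mark and so the flap within 0.02 rad of flush; no bystander has moved 25 mm or tipped (all of step 3 and value of joint flap between -0.02 and 0.02 rad); the robot touches nothing.
It fails at once if the screw is forced round (its nose moved over 5 mm and still over 0.3 rad off the mark) while the nut is tight (below 0.2 rad) (value of joint jam_nut below 0.2 rad and distance of screw_nose from where it was at the start of the episode above 0.005 m and (value of joint stop_screw below -0.3 rad or value of joint stop_screw above 0.3 rad)).
It fails at once if the tin or the mug is pushed more than 25 mm or tipped more than 0.3 rad (distance of any of tin, mug from where it was at the start of the episode above 0.025 m or angle between any of tin, mug's own z axis and vertical above 0.3 rad).
It fails at once if the controller is pushed more than 25 mm or tipped more than 0.3 rad (distance of controller from where it was at the start of the episode above 0.025 m or angle between controller's own z axis and vertical above 0.3 rad).
It fails at once if the console is pushed more than 25 mm or tipped more than 0.3 rad (distance of console from where it was at the start of the episode above 0.025 m or angle between console's own z axis and vertical above 0.3 rad).
It also fails if it takes over 61 s, if anything falls off the work surface, if the arm or the gripper's body presses on something with over 40 N, if the wrist force passes 120 N, or if a joint passes its speed limit or range.

## Robot

A 6-joint arm with a two-finger parallel gripper is mounted at the origin on the work surface. World frame = base frame: x ahead of the robot, y to its left, z up, the work surface at z = 0. Lengths are in m, angles in rad, forces in N, time in s.
With the tool pointing down it reaches from about 0.225 to 0.875 m from the base axis. Payload 3.4 kg.
Tool frame: the origin (TCP) lies midway between the tips of the shut fingers; the grasp point (between the pads) lies 19 mm behind it (manip.pinch_z is the distance from the TCP to the grasp point, in m); z points along the fingers, y is the line along which they close (so a half turn about z gives the same grasp; the last joint's range is limited). The gripper opens to 85 mm and grips with 20 to 120 N. Pads are 22 mm wide; open, the fingers measure 114 mm over their backs; the gripper's body (76 mm by 85 mm) begins 54 mm behind the grasp point. The pads swing forward as they close: fully open they stand 13 mm farther back than shut.
Start: joints at [-1.353, 0.276, 1.505, -0, 1.361, -0.121], TCP at [0.191, -0.542, 0.231] pointing down, gripper open.
Joint ranges: [-2.89, 2.89], [-0.75, 2.08], [0.22, 2.7], [-1.18, 4.32], [0.11, 2.71], [-2.7, 2.7]. Speed limits (rad/s): [2.57, 2.57, 3.14, 3.14, 3.14, 3.14].

## Interface

Orientations are given as a unit quaternion [w, x, y, z].
In Python, from rig import manip gives the robot as it stands.
- The arm moves only by the tool carry_out, never from a script. Its arguments are lists of equal length, an entry for each row: "delta_pos": the shift along the tool's x, y, z scaled (see below), a list of three; "turn": the turn, a rotation vector about the tool's x, y, z scaled (see below), a list of three; "claw": the closure, from -1 (fully open) to 1 (shut). A call has 1 to 12 rows; each row is the pose to reach, as a shift and turn from the pose commanded when the call began, along the tool's axes at that moment; what a row does not reach only later rows make up. The controller multiplies each number of a shift by 400 mm and each number of a turn by 30 degrees. A row lasts 1/10 s, in which the tool goes at most 50 mm and 8.59 degrees, less where a joint would pass 70% of its speed; a pose out of reach is approached as far as the arm can. A call with a number of a shift or a turn outside -1 to 1 is refused whole. A call with a gripper value outside its range is refused whole. The fingers move at their own pace and stop on an object; "force" is the grip in N (left out, the last holds). Time passes only in rows, so rows that repeat a pose let the fingers close. It gives the time, the measured TCP pose, the force, the opening and the grip force at its end, in the units of the state.
- manip.get_state(): the state, without advancing time (a new reading comes with each control period).
- manip.get_image(name): name is "scene" or "top"; returns a dict with "image" (384x512x3 uint8, red, green, blue), "z_map" (384x512 float32, m along the optical axis (not along the pixel's ray), 0 where there is no reading), "fx", "fy", "cx", "cy" (pixels), "world_to_cam" (4x4, takes a point from world to camera coordinates). Camera axes: x right, y down, z forward; pixel columns grow to the right and rows downward; lengths in m; the calibration is good to about 2 mm. A picture is of the moment at which its call begins.
- manip.sign_off(): hands the job in; it is judged then, once.
Trained networks look in the newest picture that a camera, given by its name, has taken for a name from the list of things; names that differ only in an ending like _2 or _b are one class to them, and where a whole thing is asked for, a point or a joint stands for the part that bears it (a point fixed in the world has none). Each returns a list of dicts, best first, with "score" (0 to 1); they miss things now and then, are a little off and sometimes report something else, mostly with a low value. They report only what shows in the picture. A call takes as long as a camera call.
- manip.spot_in(camera, query): "point" ([x, y, z] in m, in world coordinates, good to about 4 mm: the middle of the surface that is visible of it).
- manip.place_of(camera, query): "point" ([x, y, z] in m, in world coordinates, good to about 4 mm: a listed point, or the origin of a listed thing).
The state is a dict: "clock": time; "qpos": joint angles; "qd": joint speeds; "effort": joint torques, N m; "position": TCP position; "ee_rot": TCP orientation; "contact_force": force on the tool from outside, world axes, zero at the start; "moment": the same for the moment, N m; "width": finger opening in m; "gripper_force": force on a finger pad.
Only numpy, scipy, OpenCV 4.12 (cv2) and the standard library are available. Lean on these libraries where they do the work, as an engineer would, in place of code of your own. Each camera call takes 0.05 s, during which the arm holds its last target. There are 200 camera calls.

## Working session

There is one attempt and no reset: what is moved stays moved. The work goes in short steps, Python scripts to look and compute and a tool call to move; the robot and the scene stay as the last step left them, time stands still between calls to the robot, and variables do not carry over. Pictures are saved under pics/ and viewed, at most 10 in all, crops included, and the job is handed in when it is done.

Besides the shell and the picture viewer there is one more tool, called after "Request:" in YAML: its name, and indented under it one key for each argument. carry_out: Moves the arm, as the interface text tells. Shifts and turns lie within -1 to 1; 1 stands for 400 mm of shift or 30 degrees of turn. Its arguments: {"type":"object","properties":{"delta_pos":{"type":"array","items":{"type":"array","items":{"type":"number","minimum":-1,"maximum":1}}},"turn":{"type":"array","items":{"type":"array","items":{"type":"number","minimum":-1,"maximum":1}}},"claw":{"type":"array","items":{"type":"number"}},"force":{"type":"number"}},"required":["delta_pos","turn","claw"]}

```bash
mkdir -p pics; ls; python3 - <<'E'
from rig import manip
import cv2,numpy as np
s=manip.get_state();print(s['clock'],s['position'],s['ee_rot'],s['width'],manip.pinch_z)
for c in('scene','top'):
    im=manip.get_image(c);cv2.imwrite(f'pics/{c}0.png',im['image'][:,:,::-1]);print(c,im['fx'],im['cx'],im['cy'],np.round(im['world_to_cam'],4).tolist())
    for q in('stop_unit','nut_mid','screw_bar','screw_nose','tin','mug','controller','crate'):
        print(q,[(np.round(r['point'],4).tolist(),round(r['score'],2)) for r in manip.place_of(c,q)[:2]])
E
```

```text
pics
0.0 [ 0.19097593 -0.54177673  0.23041261] [-9.42947888e-04  9.85687709e-01  1.68578907e-01 -5.26231624e-05] 0.0855268899082294 0.0187
scene 494.5627645529486 251.87693554502957 192.95365751952767 [[-0.4255, 0.9047, 0.0197, 0.2062], [0.5118, 0.2585, -0.8193, -0.1433], [-0.7463, -0.3385, -0.5731, 1.5545], [0.0, 0.0, 0.0, 1.0]]
stop_unit [([0.5594, -0.0652, 0.2018], 0.58)]
nut_mid [([0.5521, -0.0652, 0.2368], 0.54)]
screw_bar [([0.5574, -0.0682, 0.2638], 0.52)]
screw_nose [([0.556, -0.091, 0.2595], 0.48)]
tin [([0.5611, -0.1958, 0.2007], 0.65)]
mug [([0.5331, 0.0485, 0.2004], 0.7)]
controller [([0.3918, -0.0504, 0.1987], 0.78)]
crate [([0.4812, -0.01, -0.0013], 0.55)]
top 465.2003312840331 260.048492894661 190.10795683503733 [[0.0286, -0.9996, -0.0046, 0.0124], [-0.9933, -0.0279, -0.1118, 0.5941], [0.1116, 0.0077, -0.9937, 0.9198], [0.0, 0.0, 0.0, 1.0]]
stop_unit [([0.5542, -0.0719, 0.1961], 0.66)]
nut_mid [([0.556, -0.0664, 0.2312], 0.83)]
screw_bar [([0.5557, -0.0637, 0.2649], 0.43), ([0.5552, -0.0648, 0.2324], 0.42)]
screw_nose [([0.5528, -0.0888, 0.2647], 0.7), ([0.5547, -0.0643, 0.2665], 0.65)]
tin [([0.5687, -0.1958, 0.1975], 0.97)]
mug [([0.5325, 0.0433, 0.2024], 0.69), ([0.5556, -0.0639, 0.2665], 0.19)]
controller [([0.392, -0.0528, 0.2037], 0.93)]
crate []
```

```bash
python3 - <<'E'
import cv2,numpy as np
from rig import manip
d=manip.get_image('top');im=d['image'][:,:,::-1]
s=manip.get_image('scene');sm=s['image'][:,:,::-1]
def pj(d,p):
    c=d['world_to_cam']@np.r_[p,1];return c[:2]/c[2]*[d['fx'],d['fy']]+[d['cx'],d['cy']]
P=np.array([.5555,-.0655,.232]);a=pj(d,P);b=pj(s,P);print(a,b)
def crop(m,c,h):
    x,y=c.astype(int);return cv2.resize(m[max(y-h,0):y+h,x-h:x+h],(600,600),interpolation=cv2.INTER_CUBIC)
cv2.imwrite('pics/topc.png',crop(im,a,50))
cv2.imwrite('pics/both.png',cv2.resize(np.hstack([im,sm]),(800,300)))
# height map around stop, top cam: fit
z=d['z_map'];v,u=np.nonzero(z>0);Z=z[v,u]
c=np.stack([(u-d['cx'])/d['fx']*Z,(v-d['cy'])/d['fy']*Z,Z,np.ones_like(Z)])
w=(np.linalg.inv(d['world_to_cam'])@c)[:3].T
r=np.hypot(w[:,0]-.5555,w[:,1]+.0655)
for lo,hi,R in((.25,.29,.022),(.234,.246,.03),(.196,.206,.06),(.206,.211,.06)):
    m=(r<R)&(w[:,2]>lo)&(w[:,2]<hi);q=w[m]
    if len(q)>3:
        (cx,cy),sz,an=cv2.minAreaRect(q[:,:2].astype(np.float32)*1000)
        print(lo,m.sum(),q.mean(0).round(4),'rect',round(cx,1),round(cy,1),np.round(sz,1),round(an,1))
m=(w[:,2]>.19)&(w[:,2]<.206)&(abs(w[:,1])<.35)&(w[:,0]<.8)
print('crate',m.sum(),np.median(w[m,2]),cv2.minAreaRect(w[m,:2].astype(np.float32)*1000))
E
```

```text
[317.50691082 201.37543554] [211.11213045 161.22931774]
0.25 159 [ 0.5558 -0.0684  0.274 ] rect 555.7 -70.5 [11.8 31.5] 0.8
0.234 509 [ 0.5554 -0.0662  0.2418] rect 556.2 -67.8 [43.7 49.3] 0.3
0.196 2841 [ 0.5511 -0.0638  0.2024] rect 555.9 -65.8 [117.8 119.4] 1.7
0.206 457 [ 0.5725 -0.0652  0.2071] rect 568.5 -67.0 [91.2 55.3] 2.6
crate 44792 0.20168123092099433 ((484.9654235839844, -7.974822998046875), (304.3622741699219, 501.0971984863281), 3.382598400115967)
```

View pics/topc.png

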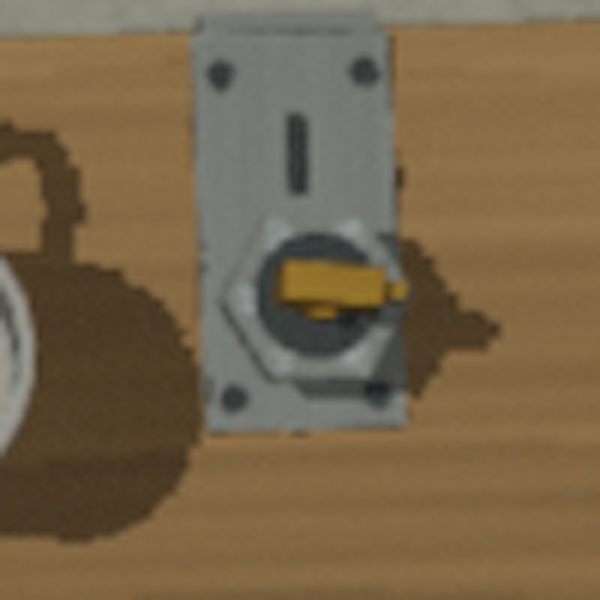

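View pics/both.png

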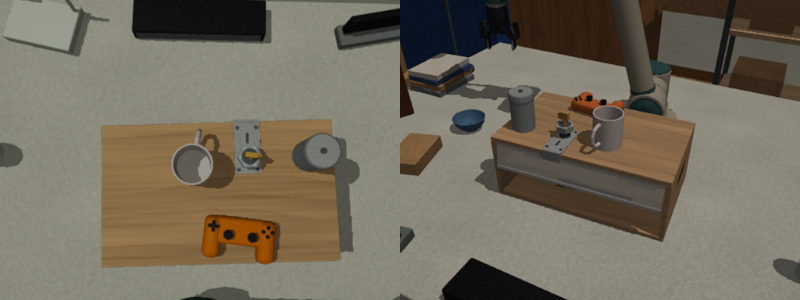

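The view shows the nut with its left corner at crop (228,300) and its flats facing ±x. The brass bar's nose points right (−y) at about (400,290), and the rib runs up (+x) at about (297,150), so the screw sits near −1.72 rad. The mug is to the left and the tin to the right. Next I'll refine the axis position and write a helper for the moves.

```bash
cat > h.py <<'E'
from rig import manip
import numpy as np
from scipy.spatial.transform import Rotation as R
def cloud(cam):
    d=manip.get_image(cam);z=d['z_map'];v,u=np.nonzero(z>0);Z=z[v,u]
    c=np.stack([(u-d['cx'])/d['fx']*Z,(v-d['cy'])/d['fy']*Z,Z,np.ones_like(Z)])
    return (np.linalg.inv(d['world_to_cam'])@c)[:3].T,d
def st():
    s=manip.get_state();q=np.array(s['ee_rot']);r=R.from_quat(q[[1,2,3,0]]);x=r.as_matrix()[:,0]
    print('t',round(s['clock'],2),'p',np.round(s['position'],4),'yaw',round(np.degrees(np.arctan2(x[1],x[0])),2),'q',np.round(s['qpos'],2),'F',np.round(s['contact_force'],1),'M',np.round(s['moment'],2),'w',round(s['width'],4),'g',s['gripper_force'])
    return np.array(s['position']),r
def plan(p,yaw):
    p0,r=st();T=R.from_euler('z',yaw,degrees=True)*R.from_euler('x',180,degrees=True)
    print('dp',np.round(r.inv().apply(np.array(p)-p0)/.4,4),'turn',np.round(np.degrees((r.inv()*T).as_rotvec())/30,4))
E
python3 - <<'E'
from h import *
import cv2
for c in('top','scene'):
    w,d=cloud(c);r=np.hypot(w[:,0]-.556,w[:,1]+.067)
    for n,lo,hi,RR in(('nut',.2385,.2455,.032),('bar',.273,.285,.025),('plate',.2035,.2075,.09)):
        q=w[(r<RR)&(w[:,2]>lo)&(w[:,2]<hi)]
        if len(q)>5:print(c,n,len(q),np.median(q[:,2]).round(4),[np.round(a,1) for a in cv2.minAreaRect(q[:,:2].astype(np.float32)*1000)],'circ',np.round(cv2.minEnclosingCircle(q[:,:2].astype(np.float32)*1000)[0],1))
p,r=st();plan([.556,-.067,.38],-26.4)
E
```

```text
top nut 495 0.2421 [array([556.7, -67.8]), array([48.4, 44.1]), np.float64(34.5)] circ [556.7 -67.6]
top bar 118 0.2772 [array([556.6, -69.6]), array([29.4, 10. ]), np.float64(87.3)] circ [555.9 -69.5]
top plate 1934 0.2052 [array([555. , -66.2]), array([171.2, 177.4]), np.float64(0.1)] circ [556. -67.]
scene nut 160 0.2403 [array([557.7, -65.6]), array([45.7, 43. ]), np.float64(30.3)] circ [555.9 -65.9]
scene bar 44 0.2749 [array([556.6, -67.4]), array([25.4, 13.5]), np.float64(88.0)] circ [556.5 -67.4]
scene plate 376 0.2043 [array([581.8, -65.8]), array([117.4,  55.5]), np.float64(3.9)] circ [581.9 -63.1]
t 1.1 p [ 0.1911 -0.5424  0.2313] yaw 19.41 q [-1.35  0.28  1.5  -0.    1.36 -0.12] F [-0.3 -0.6  0.2] M [ 0.03 -0.01  0.03] w 0.085 g 0.0
t 1.1 p [ 0.1911 -0.5424  0.2313] yaw 19.41 q [-1.35  0.28  1.5  -0.    1.36 -0.12] F [-0.3 -0.6  0.2] M [ 0.03 -0.01  0.03] w 0.085 g 0.0
dp [ 1.2554 -0.8176 -0.3718] turn [ 2.0000e-04 -0.0000e+00  1.5271e+00]
```

Request:
carry_out:
  delta_pos:
    - [0,0,-0.37]
    - [0,0,-0.37]
    - [0.95,-0.62,-0.37]
    - [0.95,-0.62,-0.37]
    - [0.95,-0.62,-0.37]
    - [0.95,-0.62,-0.37]
    - [0.95,-0.62,-0.37]
    - [0.95,-0.62,-0.37]
    - [0.95,-0.62,-0.37]
    - [0.95,-0.62,-0.37]
    - [0.95,-0.62,-0.37]
    - [0.95,-0.62,-0.37]
  turn:
    - [0,0,0]
    - [0,0,0]
    - [0,0,1]
    - [0,0,1]
    - [0,0,1]
    - [0,0,1]
    - [0,0,1]
    - [0,0,1]
    - [0,0,1]
    - [0,0,1]
    - [0,0,1]
    - [0,0,1]
  claw: [-1,-1,-1,-1,-1,-1,-1,-1,-1,-1,-1,-1]
  force: 60

```text
clock: 2.3
position: [0.4696, -0.1781, 0.38]
ee_rot: [-0.001, 0.996, -0.089, 0.001]
contact_force: [-0.7, -0.8, -0.3]
width: 0.0853
gripper_force: 0.0
```

```bash
python3 -c "
from h import *
plan([.5565,-.067,.36],-26.2)"
```

```text
t 2.3 p [ 0.4696 -0.1781  0.38  ] yaw -10.25 q [-0.5   0.11  1.36  0.    1.67  1.25] F [-0.7 -0.8 -0.3] M [-0.02 -0.   -0.02] w 0.0853 g 0.0
dp [ 0.1643 -0.3119  0.0509] turn [-0.0044 -0.004   0.5317]
```

Request:
carry_out:
  delta_pos:
    - [0.164,-0.312,0.05]
    - [0.164,-0.312,0.05]
    - [0.164,-0.312,0.05]
    - [0.164,-0.312,0.05]
    - [0.164,-0.312,0.05]
    - [0.164,-0.312,0.05]
  turn:
    - [0,0,0.53]
    - [0,0,0.53]
    - [0,0,0.53]
    - [0,0,0.53]
    - [0,0,0.53]
    - [0,0,0.53]
  claw: [-1,-1,-1,-1,-1,-1]

```text
clock: 2.9
position: [0.5539, -0.0727, 0.3594]
ee_rot: [0.001, 0.973, -0.23, -0.0]
contact_force: [-0.4, 0.1, -0.6]
width: 0.0857
gripper_force: 0.0
```

```bash
python3 -c "
from h import *
plan([.5565,-.067,.212],-26.2)"
```

```text
t 2.9 p [ 0.5539 -0.0727  0.3594] yaw -26.54 q [-0.25  0.21  1.29 -0.    1.65  1.78] F [-0.4  0.1 -0.6] M [0.03 0.   0.01] w 0.0857 g 0.0
dp [-0.0006 -0.0162  0.3686] turn [ 0.0023 -0.0001 -0.0114]
```

Request:
carry_out:
  delta_pos:
    - [0,0,0.1]
    - [0,0,0.1]
    - [0,0,0.1]
  turn:
    - [0,0,0]
    - [0,0,0]
    - [0,0,0]
  claw: [-1,-1,-1]

```text
clock: 3.2
position: [0.5537, -0.0728, 0.3197]
ee_rot: [0.0, 0.973, -0.23, -0.0]
contact_force: [-0.1, -0.2, -0.0]
width: 0.0856
gripper_force: 0.0
```

```bash
python3 -c "
from h import *
plan([.5565,-.067,.212],-26.2)"
```

```text
t 3.2 p [ 0.5537 -0.0728  0.3197] yaw -26.61 q [-0.26  0.22  1.37 -0.    1.55  1.78] F [-0.1 -0.2 -0. ] M [-0.03 -0.03 -0.01] w 0.0856 g 0.0
dp [-1.000e-04 -1.620e-02  2.693e-01] turn [ 0.0011  0.0013 -0.0135]
```

Request:
carry_out:
  delta_pos:
    - [0,-0.016,0.03]
    - [0,-0.016,0.12]
    - [0,-0.016,0.2]
    - [0,-0.016,0.269]
    - [0,-0.016,0.269]
    - [0,-0.016,0.269]
  turn:
    - [0,0,-0.013]
    - [0,0,-0.013]
    - [0,0,-0.013]
    - [0,0,-0.013]
    - [0,0,-0.013]
    - [0,0,-0.013]
  claw: [-1,-1,-1,-1,-1,-1]

```text
clock: 3.8
position: [0.5583, -0.066, 0.2128]
ee_rot: [-0.0, 0.974, -0.226, 0.001]
contact_force: [0.7, -0.6, 0.8]
width: 0.0858
gripper_force: 0.0
```

```bash
python3 -c "
from h import *
plan([.5565,-.067,.212],-26.2)
import cv2
t=manip.get_image('top')['image'];s=manip.get_image('scene')['image']
f=lambda m,x,y:cv2.resize(m[y-60:y+60,x-60:x+60],(400,400))
cv2.imwrite('pics/g1.png',np.hstack([f(t,317,201),f(s,211,155)])[:,:,::-1])"
```

```text
t 3.8 p [ 0.5583 -0.066   0.2128] yaw -26.1 q [-0.24  0.27  1.56  0.    1.31  1.78] F [ 0.7 -0.6  0.8] M [ 0.03 -0.02  0.01] w 0.0858 g 0.0
dp [-0.003   0.0044  0.002 ] turn [-0.0008 -0.0033  0.0034]
```

View pics/g1.png

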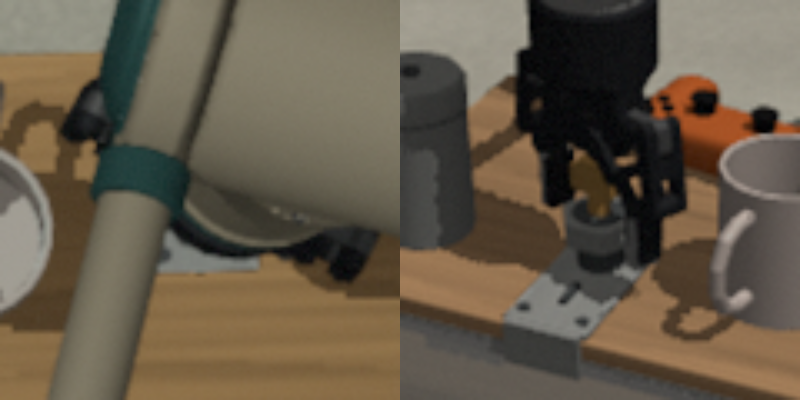

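The fingers straddle the nut (scene crop around (598,230)), and the mug and tin are clear. I'll close on it.

Request:
carry_out:
  delta_pos:
    - [-0.003,0.004,0]
    - [-0.003,0.004,0]
    - [-0.003,0.004,0]
    - [-0.003,0.004,0]
    - [-0.003,0.004,0]
    - [-0.003,0.004,0]
    - [-0.003,0.004,0]
    - [-0.003,0.004,0]
  turn:
    - [0,0,0]
    - [0,0,0]
    - [0,0,0]
    - [0,0,0]
    - [0,0,0]
    - [0,0,0]
    - [0,0,0]
    - [0,0,0]
  claw: [1,1,1,1,1,1,1,1]
  force: 50

```text
clock: 4.7
position: [0.5554, -0.0678, 0.2129]
ee_rot: [0.001, 0.974, -0.226, 0.001]
contact_force: [-3.0, -3.3, 6.1]
width: 0.0437
gripper_force: 51.8
```

```bash
python3 -c "
from h import *
plan([.5565,-.067,.212],-26.2)"
```

```text
t 4.7 p [ 0.5554 -0.0678  0.2129] yaw -26.11 q [-0.24  0.26  1.57 -0.    1.31  1.78] F [-3.  -3.3  6.1] M [-0.58  0.44 -0.12] w 0.0437 g 51.81126952171326
dp [ 0.0015 -0.003   0.0022] turn [ 0.0037 -0.0031  0.003 ]
```

Request:
carry_out:
  delta_pos:
    - [0,0,0]
    - [0,0,0]
    - [0,0,0]
    - [0,0,0]
    - [0,0,0]
    - [0,0,0]
    - [0,0,0]
  turn:
    - [0,0,-0.2]
    - [0,0,-0.4]
    - [0,0,-0.6]
    - [0,0,-0.8]
    - [0,0,-1]
    - [0,0,-1]
    - [0,0,-1]
  claw: [1,1,1,1,1,1,1]

```text
clock: 5.4
position: [0.5554, -0.068, 0.2129]
ee_rot: [0.001, 0.999, 0.035, 0.0]
contact_force: [-2.8, -2.9, 5.9]
width: 0.0431
gripper_force: 51.8
```

```bash
python3 -c "
from h import *
plan([.5565,-.067,.212],13.8)"
```

```text
t 5.4 p [ 0.5554 -0.068   0.2129] yaw 3.96 q [-0.24  0.26  1.57 -0.    1.31  1.26] F [-2.8 -2.9  5.9] M [-0.55  0.35  0.18] w 0.0431 g 51.83089792728424
dp [ 0.0029 -0.0022  0.0022] turn [ 5.600e-03 -2.000e-04 -3.281e-01]
```

Now another 10°, followed by opening and lifting.

Request:
carry_out:
  delta_pos:
    - [0,0,0]
    - [0,0,0]
    - [0,0,0]
    - [0,0,0]
    - [0,0,0]
    - [0,0,0]
    - [0,0,0]
    - [0,0,0]
    - [0,0,0]
    - [0,0,-0.12]
    - [0,0,-0.24]
    - [0,0,-0.24]
  turn:
    - [0,0,-0.2]
    - [0,0,-0.33]
    - [0,0,-0.33]
    - [0,0,-0.33]
    - [0,0,-0.33]
    - [0,0,-0.33]
    - [0,0,-0.33]
    - [0,0,-0.33]
    - [0,0,-0.33]
    - [0,0,-0.33]
    - [0,0,-0.33]
    - [0,0,-0.33]
  claw: [1,1,1,1,-1,-1,-1,-1,-1,-1,-1,-1]

```text
clock: 6.6
position: [0.5589, -0.0674, 0.3148]
ee_rot: [0.002, 0.993, 0.12, 0.006]
contact_force: [1.2, -0.4, -0.7]
width: 0.0857
gripper_force: 0.0
```

```bash
python3 -c "
from h import *
plan([.556,-.0675,.31],85)"
```

```text
t 6.6 p [ 0.5589 -0.0674  0.3148] yaw 13.81 q [-0.24  0.22  1.38  0.    1.53  1.09] F [ 1.2 -0.4 -0.7] M [0.07 0.   0.02] w 0.0857 g 0.0
dp [-0.0073 -0.0016  0.0118] turn [ 0.0252 -0.0128 -2.3731]
```

Request:
carry_out:
  delta_pos:
    - [0,0,-0.12]
    - [-0.58,-0.14,-0.12]
    - [-0.58,-0.14,-0.12]
    - [-0.58,-0.14,-0.12]
    - [-0.58,-0.14,-0.12]
    - [-0.58,-0.14,-0.12]
    - [-0.58,-0.14,-0.12]
    - [-0.58,-0.14,-0.12]
    - [-0.58,-0.14,-0.12]
  turn:
    - [0,0,0]
    - [0,0,-0.25]
    - [0,0,-0.5]
    - [0,0,-0.75]
    - [0,0,-1]
    - [0,0,-1]
    - [0,0,-1]
    - [0,0,-1]
    - [0,0,-1]
  claw: [-1,-1,-1,-1,-1,-1,-1,-1,-1]

```text
clock: 7.5
position: [0.318, -0.0679, 0.3557]
ee_rot: [0.0, 0.928, 0.373, 0.0]
contact_force: [0.0, -1.0, -0.3]
width: 0.0856
gripper_force: 0.0
```

```bash
cat > look.py <<'E'
from h import *
import cv2,sys
w,d=cloud('top');r=np.hypot(w[:,0]-.556,w[:,1]+.067)
for n,lo,hi,RR in(('nut',.2385,.2455,.032),('bar',.273,.285,.025)):
    q=w[(r<RR)&(w[:,2]>lo)&(w[:,2]<hi)]
    if len(q)>5:print(n,len(q),np.median(q[:,2]).round(4),[np.round(a,1) for a in cv2.minAreaRect(q[:,:2].astype(np.float32)*1000)])
for q in('screw_bar','screw_nose','tin','mug','controller'):print(q,[np.round(a['point'],4).tolist() for a in manip.place_of('top',q)[:2]])
cv2.imwrite(sys.argv[1],cv2.resize(d['image'][151:251,267:367,::-1],(600,600),interpolation=cv2.INTER_CUBIC))
E
python3 look.py pics/l2.png; python3 -c "
from h import *
plan([.556,-.0675,.34],87)"
```

```text
nut 499 0.242 [array([556.7, -68. ]), array([43.9, 48.7]), np.float64(43.3)]
bar 115 0.2775 [array([556.7, -67.9]), array([ 9.4, 26.1]), np.float64(0.6)]
screw_bar [[0.5557, -0.0638, 0.2636], [0.5568, -0.0655, 0.2306]]
screw_nose [[0.5538, -0.0848, 0.2656]]
tin [[0.567, -0.1971, 0.1997]]
mug [[0.5359, 0.045, 0.2001]]
controller [[0.554, -0.0655, 0.2636], [0.3955, -0.0515, 0.2015]]
t 7.8 p [ 0.3176 -0.0677  0.3553] yaw 43.83 q [-0.43 -0.17  1.69 -0.    1.63  0.38] F [ 0.4 -0.5  0.2] M [0.04 0.04 0.  ] w 0.0854 g 0.0
dp [0.4304 0.4125 0.0378] turn [-2.1000e-03  1.0000e-04 -1.4389e+00]
```

View pics/l2.png

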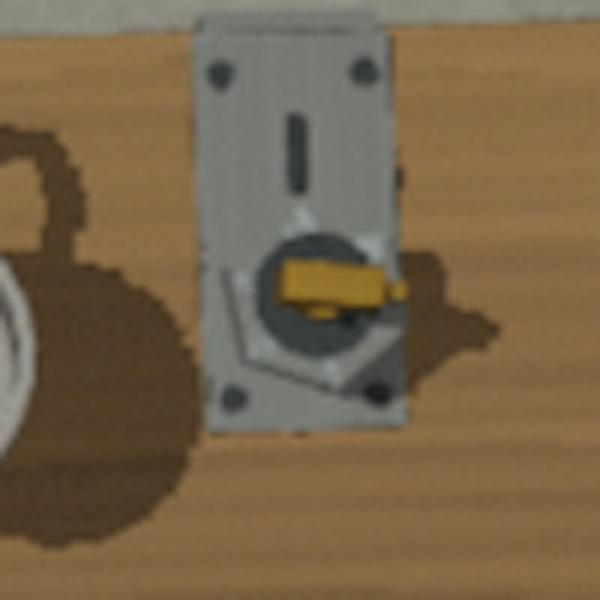

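The nut turned about 39° (bottom edge of the hex now slants) and the bar is unmoved, with its nose at (400,290). Now going to the bar.

Request:
carry_out:
  delta_pos:
    - [0.1,0.1,0.03]
    - [0.2,0.2,0.03]
    - [0.3,0.3,0.03]
    - [0.43,0.412,0.03]
    - [0.43,0.412,0.03]
    - [0.43,0.412,0.03]
    - [0.43,0.412,0.03]
  turn:
    - [0,0,-0.25]
    - [0,0,-0.5]
    - [0,0,-0.75]
    - [0,0,-1]
    - [0,0,-1]
    - [0,0,-1]
    - [0,0,-1]
  claw: [-1,-1,-1,-1,-1,-1,-1]

```text
clock: 8.5
position: [0.5557, -0.0674, 0.3421]
ee_rot: [-0.001, 0.799, 0.601, -0.001]
contact_force: [-0.8, -0.2, 0.2]
width: 0.0856
gripper_force: 0.0
```

Request:
carry_out:
  delta_pos:
    - [0,0,0]
    - [0,0,0]
    - [0,0,0]
    - [0,0,0]
  turn:
    - [0,0,-0.25]
    - [0,0,-0.44]
    - [0,0,-0.44]
    - [0,0,-0.44]
  claw: [-1,-1,-1,-1]

```text
clock: 8.9
position: [0.5542, -0.0675, 0.3443]
ee_rot: [0.0, 0.726, 0.688, 0.0]
contact_force: [0.2, 1.0, 0.3]
width: 0.0856
gripper_force: 0.0
```

```bash
python3 -c "
from h import *
plan([.556,-.0675,.248],87)"
```

```text
t 8.9 p [ 0.5542 -0.0675  0.3443] yaw 86.87 q [-0.25  0.21  1.32 -0.    1.61 -0.19] F [0.2 1.  0.3] M [0.   0.01 0.01] w 0.0856 g 0.0
dp [0.0004 0.0045 0.2406] turn [ 0.0008  0.0005 -0.0045]
```

Request:
carry_out:
  delta_pos:
    - [0,0.004,0.1]
    - [0,0.004,0.2]
    - [0,0.004,0.238]
    - [0,0.004,0.238]
    - [0,0.004,0.238]
    - [0,0.004,0.238]
    - [0,0.004,0.238]
    - [0,0.004,0.238]
    - [0,0.004,0.238]
    - [0,0.004,0.238]
    - [0,0.004,0.238]
    - [0,0.004,0.238]
  turn:
    - [0,0,0]
    - [0,0,0]
    - [0,0,0]
    - [0,0,0]
    - [0,0,0]
    - [0,0,0]
    - [0,0,0]
    - [0,0,0]
    - [0,0,0]
    - [0,0,0]
    - [0,0,0]
    - [0,0,0]
  claw: [-1,-1,-1,-1,1,1,1,1,1,1,1,1]
  force: 40

```text
clock: 10.1
position: [0.5558, -0.0676, 0.2493]
ee_rot: [-0.0, 0.725, 0.688, -0.001]
contact_force: [-2.5, -0.1, 6.5]
width: 0.0112
gripper_force: 39.0
```

```bash
python3 -c "
from h import *
plan([.556,-.0675,.248],117)"
```

```text
t 10.1 p [ 0.5558 -0.0676  0.2493] yaw 87.0 q [-0.24  0.24  1.5  -0.    1.39 -0.19] F [-2.5 -0.1  6.5] M [-0.01  0.75 -0.01] w 0.0112 g 39.03547704219818
dp [0.0003 0.0006 0.0033] turn [-0.0025  0.     -1.    ]
```

Request:
carry_out:
  delta_pos:
    - [0,0,0]
    - [0,0,0]
    - [0,0,0]
    - [0,0,0]
    - [0,0,0]
    - [0,0,0]
  turn:
    - [0,0,-0.2]
    - [0,0,-0.4]
    - [0,0,-0.6]
    - [0,0,-0.8]
    - [0,0,-1]
    - [0,0,-1]
  claw: [1,1,1,1,1,1]

```text
clock: 10.7
position: [0.5557, -0.0677, 0.2493]
ee_rot: [-0.001, 0.522, 0.853, -0.001]
contact_force: [-4.3, 0.8, 5.5]
width: 0.0107
gripper_force: 39.1
```

```bash
python3 -c "
from h import *
plan([.556,-.0675,.248],183.6)"
```

```text
t 10.7 p [ 0.5557 -0.0677  0.2493] yaw 117.09 q [-0.25  0.24  1.5  -0.    1.39 -0.72] F [-4.3  0.8  5.5] M [-0.02  0.74 -0.03] w 0.0107 g 39.059924483299255
dp [0.     0.001  0.0032] turn [-2.2000e-03 -2.2000e-03 -2.2168e+00]
```

Request:
carry_out:
  delta_pos:
    - [0,0,0]
    - [0,0,0]
    - [0,0,0]
    - [0,0,0]
    - [0,0,0]
    - [0,0,0]
  turn:
    - [0,0,-0.2]
    - [0,0,-0.4]
    - [0,0,-0.6]
    - [0,0,-0.8]
    - [0,0,-1]
    - [0,0,-1]
  claw: [1,1,1,1,1,1]

```text
clock: 11.3
position: [0.5555, -0.0678, 0.2493]
ee_rot: [-0.001, 0.283, 0.959, -0.001]
contact_force: [-4.5, -0.2, 6.7]
width: 0.0107
gripper_force: 39.1
```

Request:
carry_out:
  delta_pos:
    - [0,0,0]
    - [0,0,0]
    - [0,0,0]
    - [0,0,0]
    - [0,0,0]
    - [0,0,0]
  turn:
    - [0,0,-0.2]
    - [0,0,-0.4]
    - [0,0,-0.6]
    - [0,0,-0.8]
    - [0,0,-1]
    - [0,0,-1]
  claw: [1,1,1,1,1,1]

```text
clock: 11.9
position: [0.5555, -0.0679, 0.2493]
ee_rot: [-0.001, 0.025, 1.0, -0.0]
contact_force: [-4.9, -0.3, 5.8]
width: 0.011
gripper_force: 39.1
```

Request:
carry_out:
  delta_pos:
    - [0,0,0]
    - [0,0,0]
    - [0,0,0]
    - [0,0,0]
    - [0,0,0]
    - [0,0,0]
    - [0,0,0]
    - [0,0,0]
    - [0,0,0]
    - [0,0,-0.12]
    - [0,0,-0.22]
    - [0,0,-0.22]
  turn:
    - [0,0,-0.2]
    - [0,0,-0.22]
    - [0,0,-0.22]
    - [0,0,-0.22]
    - [0,0,-0.22]
    - [0,0,-0.22]
    - [0,0,-0.22]
    - [0,0,-0.22]
    - [0,0,-0.22]
    - [0,0,-0.22]
    - [0,0,-0.22]
    - [0,0,-0.22]
  claw: [1,1,1,1,-1,-1,-1,-1,-1,-1,-1,-1]

```text
clock: 13.1
position: [0.5595, -0.0682, 0.3426]
ee_rot: [0.006, -0.031, 0.999, -0.002]
contact_force: [-0.4, 0.4, -0.2]
width: 0.0855
gripper_force: 0.0
```

```bash
python3 -c "
from h import *
plan([.316,-.0675,.355],193.2)"
```

```text
t 13.1 p [ 0.5595 -0.0682  0.3426] yaw -176.39 q [-0.24  0.21  1.32 -0.    1.59 -1.88] F [-0.4  0.4 -0.2] M [-0.02  0.02 -0.06] w 0.0855 g 0.0
dp [ 0.6069  0.04   -0.0381] turn [-0.0089  0.0214 -0.3198]
```

Retreating to look.

Request:
carry_out:
  delta_pos:
    - [0.3,0.02,-0.04]
    - [0.6,0.04,-0.04]
    - [0.6,0.04,-0.04]
    - [0.6,0.04,-0.04]
    - [0.6,0.04,-0.04]
    - [0.6,0.04,-0.04]
    - [0.6,0.04,-0.04]
  turn:
    - [0,0,-0.2]
    - [0,0,-0.32]
    - [0,0,-0.32]
    - [0,0,-0.32]
    - [0,0,-0.32]
    - [0,0,-0.32]
    - [0,0,-0.32]
  claw: [-1,-1,-1,-1,-1,-1,-1]

```text
clock: 13.8
position: [0.3159, -0.0667, 0.3527]
ee_rot: [0.001, -0.114, 0.993, -0.001]
contact_force: [0.3, 0.1, 0.5]
width: 0.0855
gripper_force: 0.0
```

```bash
python3 look.py pics/l3.png; python3 -c "
from h import *
plan([.556,-.0675,.34],193.2)"
```

```text
nut 497 0.2421 [array([556.6, -67.9]), array([43.8, 48.8]), np.float64(43.5)]
bar 117 0.2774 [array([559.2, -67.9]), array([29.6, 10.3]), np.float64(1.9)]
screw_bar [[0.5556, -0.0675, 0.2631]]
screw_nose [[0.575, -0.0661, 0.262]]
tin [[0.5632, -0.1954, 0.2008]]
mug [[0.5353, 0.0449, 0.2004]]
controller [[0.3906, -0.0519, 0.2001]]
t 14.1 p [ 0.3171 -0.0669  0.3521] yaw -166.76 q [-0.42 -0.17  1.69  0.    1.62 -2.23] F [ 0.6 -0.6 -0.6] M [-0.    0.01  0.01] w 0.0852 g 0.0
dp [-0.5811 -0.1383  0.0295] turn [ 0.0015 -0.0018  0.0012]
```

View pics/l3.png

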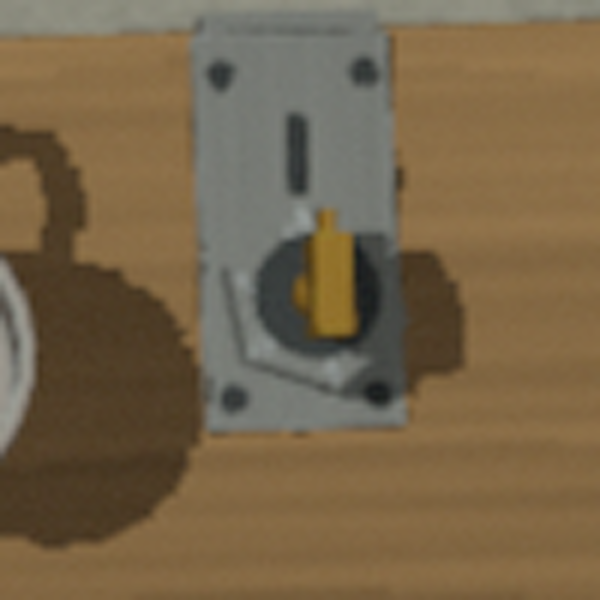

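The bar is now parallel to the rib (nose at (327,213); the shift from the rib is parallax) and the nut is still loose. Next I'll regrip the nut.

Request:
carry_out:
  delta_pos:
    - [-0.3,-0.07,0.03]
    - [-0.58,-0.138,0.03]
    - [-0.58,-0.138,0.03]
    - [-0.58,-0.138,0.03]
    - [-0.58,-0.138,0.03]
    - [-0.58,-0.138,0.03]
    - [-0.58,-0.138,0.03]
    - [-0.58,-0.138,0.03]
  turn:
    - [0,0,0]
    - [0,0,0]
    - [0,0,0]
    - [0,0,0]
    - [0,0,0]
    - [0,0,0]
    - [0,0,0]
    - [0,0,0]
  claw: [-1,-1,-1,-1,-1,-1,-1,-1]

```text
clock: 14.9
position: [0.5539, -0.0673, 0.3402]
ee_rot: [-0.001, -0.115, 0.993, 0.0]
contact_force: [0.3, -0.4, -0.0]
width: 0.0852
gripper_force: 0.0
```

```bash
python3 -c "
from h import *
plan([.556,-.0675,.2125],193.5)"
```

```text
t 14.9 p [ 0.5539 -0.0673  0.3402] yaw -166.79 q [-0.25  0.21  1.33 -0.    1.6  -2.05] F [ 0.3 -0.4 -0. ] M [-0.04  0.    0.01] w 0.0852 g 0.0
dp [-0.0055 -0.0018  0.3193] turn [ 0.0008 -0.0027 -0.0096]
```

Request:
carry_out:
  delta_pos:
    - [-0.004,-0.001,0.1]
    - [-0.004,-0.001,0.2]
    - [-0.004,-0.001,0.3]
    - [-0.004,-0.001,0.319]
    - [-0.004,-0.001,0.319]
    - [-0.004,-0.001,0.319]
    - [-0.004,-0.001,0.319]
    - [-0.004,-0.001,0.319]
    - [-0.004,-0.001,0.319]
    - [-0.004,-0.001,0.319]
    - [-0.004,-0.001,0.319]
    - [-0.004,-0.001,0.319]
  turn:
    - [0,0,-0.01]
    - [0,0,-0.01]
    - [0,0,-0.01]
    - [0,0,-0.01]
    - [0,0,-0.01]
    - [0,0,-0.01]
    - [0,0,-0.01]
    - [0,0,-0.01]
    - [0,0,-0.01]
    - [0,0,-0.01]
    - [0,0,-0.01]
    - [0,0,-0.01]
  claw: [-1,-1,-1,-1,-1,1,1,1,1,1,1,1]
  force: 50

```text
clock: 16.1
position: [0.5573, -0.0675, 0.2151]
ee_rot: [0.002, -0.117, 0.993, -0.0]
contact_force: [-1.0, 0.6, 6.3]
width: 0.0432
gripper_force: 51.5
```

Request:
carry_out:
  delta_pos:
    - [0,0,0]
    - [0,0,0]
    - [0,0,0]
    - [0,0,0]
    - [0,0,0]
    - [0,0,0]
    - [0,0,0]
  turn:
    - [0,0,0]
    - [0,0,0.2]
    - [0,0,0.4]
    - [0,0,0.6]
    - [0,0,0.8]
    - [0,0,1]
    - [0,0,1]
  claw: [1,1,1,1,1,1,1]

```text
clock: 16.8
position: [0.5573, -0.0684, 0.2151]
ee_rot: [0.002, 0.144, 0.99, -0.001]
contact_force: [0.1, -1.5, 6.7]
width: 0.0432
gripper_force: 51.6
```

```bash
python3 -c "
from h import *
plan([.556,-.0675,.2125],153.6)"
```

```text
t 16.8 p [ 0.5573 -0.0684  0.2151] yaw 163.38 q [-0.25  0.26  1.56 -0.    1.31 -1.53] F [ 0.1 -1.5  6.7] M [-0.06  0.16 -0.27] w 0.0432 g 51.5776619281678
dp [0.0037 0.0012 0.0065] turn [-0.0014  0.0078  0.3261]
```

Turning to tight, slightly past the expected stop, in small steps.

Request:
carry_out:
  delta_pos:
    - [0,0,0]
    - [0,0,0]
    - [0,0,0]
    - [0,0,0]
    - [0,0,0]
  turn:
    - [0,0,0.1]
    - [0,0,0.2]
    - [0,0,0.3]
    - [0,0,0.35]
    - [0,0,0.35]
  claw: [1,1,1,1,1]

```text
clock: 17.3
position: [0.5572, -0.0686, 0.2151]
ee_rot: [0.002, 0.232, 0.973, -0.001]
contact_force: [-1.4, -2.0, 6.2]
width: 0.0433
gripper_force: 51.6
```

```bash
python3 -c "
from h import *
plan([.556,-.0675,.2125],153.6)"
```

```text
t 17.3 p [ 0.5572 -0.0686  0.2151] yaw 153.14 q [-0.25  0.26  1.56 -0.    1.31 -1.35] F [-1.4 -2.   6.2] M [-0.19  0.18  0.64] w 0.0433 g 51.583046657033265
dp [0.0039 0.0013 0.0065] turn [-0.0026  0.0083 -0.0155]
```

Request:
carry_out:
  delta_pos:
    - [0,0,0]
    - [0,0,0]
    - [0,0,0]
  turn:
    - [0,0,0.03]
    - [0,0,0.06]
    - [0,0,0.06]
  claw: [1,1,1]

```text
clock: 17.6
position: [0.5577, -0.069, 0.2151]
ee_rot: [0.003, 0.247, 0.969, -0.001]
contact_force: [-0.2, -2.6, 5.5]
width: 0.0433
gripper_force: 56.1
```

```bash
python3 -c "
from h import *
plan([.556,-.0675,.2125],153.6)"
```

```text
t 17.6 p [ 0.5577 -0.069   0.2151] yaw 151.42 q [-0.24  0.26  1.56 -0.    1.31 -1.32] F [-0.2 -2.6  5.5] M [-0.36 -0.06  1.33] w 0.0433 g 56.09255991876125
dp [0.0056 0.0012 0.0065] turn [-0.0032  0.0111 -0.0725]
```

Torque rose to 1.33 Nm and the grip force went up, so the nut is at its stop. I'll open, lift and retreat.

Request:
carry_out:
  delta_pos:
    - [0,0,0]
    - [0,0,0]
    - [0,0,0]
    - [0,0,0]
    - [0,0,0]
    - [0,0,0]
    - [0,0,-0.1]
    - [0,0,-0.2]
    - [0,0,-0.3]
    - [0,0,-0.36]
    - [0,0,-0.36]
  turn:
    - [0,0,-0.07]
    - [0,0,-0.07]
    - [0,0,-0.07]
    - [0,0,-0.07]
    - [0,0,-0.07]
    - [0,0,-0.07]
    - [0,0,-0.07]
    - [0,0,-0.07]
    - [0,0,-0.07]
    - [0,0,-0.07]
    - [0,0,-0.07]
  claw: [-1,-1,-1,-1,-1,-1,-1,-1,-1,-1,-1]

```text
clock: 18.7
position: [0.558, -0.0679, 0.3613]
ee_rot: [0.004, 0.231, 0.973, -0.0]
contact_force: [0.9, -0.6, -0.4]
width: 0.0854
gripper_force: 0.0
```

Request:
carry_out:
  delta_pos:
    - [0.3,-0.14,0]
    - [0.54,-0.26,0]
    - [0.54,-0.26,0]
    - [0.54,-0.26,0]
    - [0.54,-0.26,0]
    - [0.54,-0.26,0]
    - [0.54,-0.26,0]
  turn:
    - [0,0,0]
    - [0,0,0]
    - [0,0,0]
    - [0,0,0]
    - [0,0,0]
    - [0,0,0]
    - [0,0,0]
  claw: [-1,-1,-1,-1,-1,-1,-1]

```text
clock: 19.4
position: [0.316, -0.0632, 0.3565]
ee_rot: [0.0, 0.231, 0.973, -0.0]
contact_force: [0.3, 0.4, -0.3]
width: 0.0855
gripper_force: 0.0
```

```bash
python3 look.py pics/l4.png; python3 -c "
from h import *
st()"
```

```text
nut 491 0.2421 [array([556.3, -67.7]), array([43.5, 49.3]), np.float64(1.7)]
bar 116 0.2775 [array([559.1, -67.7]), array([29.9,  9.7]), np.float64(5.1)]
screw_bar [[0.5572, -0.0649, 0.2653]]
screw_nose [[0.574, -0.0643, 0.2613]]
tin [[0.5528, -0.0711, 0.1975], [0.5654, -0.1988, 0.1996]]
mug [[0.5318, 0.044, 0.1979]]
controller [[0.3941, -0.0526, 0.2022]]
t 19.7 p [ 0.3175 -0.0635  0.3564] yaw 153.33 q [-0.41 -0.17  1.68 -0.    1.63 -1.52] F [-0.   0.5 -0.4] M [ 0.08 -0.01  0.02] w 0.0853 g 0.0
```

View pics/l4.png

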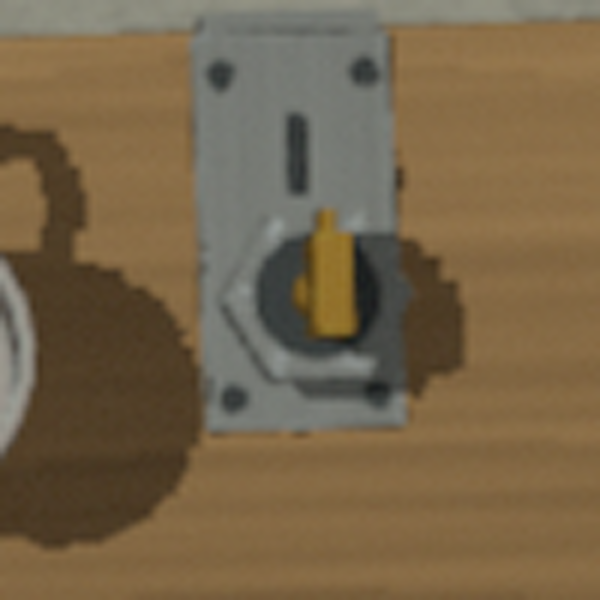

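The nut is back in its original tight pose (left corner at (228,300)). The bar still lines up with the rib, the mug and tin have not moved, and the gripper is clear, so I'm handing the job in.

```bash
python3 -c "
from rig import manip
print(manip.sign_off())"
```

```text
the job is handed in; nothing more can be done
None
```

I backed the nut off about 0.7 rad, turned the screw until its nose lined up with the rib, and tightened the nut back to its stop; the last picture showed the tin, mug and controller unmoved (the console was not checked). I then let go and handed the job in at about 20 s; sign-off gave no verdict.

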